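# Register a wooden block in a jig and hold it with a trigger clamp

## Task

Push the wooden block on the jig board flat against both wooden fences. Then pump the clamp's trigger, working the clamp by the trigger alone, until its sprung pad reaches the block, and squeeze on until the pad is pushed about halfway into its spring travel, never near the bottom of it (that crushes the wood). Finish while still holding the trigger squeezed so the pad keeps gripping the block with the block tight in its corner, and leave the other things on the bench where they are.

Things in the scene. Friction and masses are not known exactly. Their poses are not given: they have to be found in the camera images.
- jig: Jig: plywood board fixed on the bench, top 18 mm above it, spanning x -180 to 90, y -200 to 240 in its own frame (all 'jig' numbers in things: mm in this frame). z up, origin on the bench straight below the clamp's rod, which lies along y. Seated in the fences' corner, the block has its centre at jig x 0, y -95 and its sides parallel to the jig's axes.
- corner (a point): Inner corner of the two wooden fences on the board, at board height, jig (45, -130). End fence: face is the plane jig y = -130, faces +y, spans x -70 to 60. Back fence: face is the plane jig x = 45, faces -x, spans y -160 to -35. Both stand 26 mm above the board.
- block_center (a point): Centre (half-way up) of the loose softwood block, 90 (its x) x 70 (its y) x 38 mm high, 0.12 to 0.24 kg. Lies on the jig board, 10 to 50 mm short of the fences, axes within 10 degrees of the jig's; slides when pushed with a few newtons.
- pivot (a point): Vertical pivot of the trigger on the board, jig (-56, 90). The clamp (caulk-gun style, lying on its side, under 62 mm above the bench) is fixed here: black head at jig x -60 to 24, y 65 to 160; fixed black handle bar behind the trigger, x -162 to -47, y 120 to 135.
- trigger (a joint): Steel trigger lever, rad: 0 at rest, 0.52 fully squeezed (stop). It points to jig -x; squeezing swings it to jig +y, towards the fixed handle. Push its -y face with shut fingers from above. A weak spring (2 to 3 N) brings it back. A full squeeze drives the rod 12 to 20 mm by a ratchet with 6 mm teeth (the rest is idle); on the way back the rod stays.
- trigger_push (a point): Point on the trigger to push, 76 mm from its pivot, mid-thickness (lever 10 mm thick, from 27 to 57 mm above the bench, 120 mm long). Moves with it from about jig (-129, 70) at rest to (-129, 110) fully squeezed; x axis along the lever to the pivot. The push here is about half the rod's force plus the 2 to 3 N spring: about 5 N in all with no load.
- rod (a joint): Travel of the square steel rod in m, growing as it advances to jig -y (0 to 0.10). A brake holds it against only 5 N, so a firmer grip lasts only while the trigger is kept squeezed. The pad's face, not pressed in, is at jig y = 15 mm minus the travel; a seated block's near side is at y = -60 mm. Not to be pushed by hand.
- pad (a joint): How far the sprung pad at the rod's end is pushed in towards the rod, in m: 0 free, 0.016 bottomed. Spring 1.8 N per mm.
- pad_face (a point): Centre of the front of the clamp's pad, a 26 x 26 mm rubber-faced square plate on a brass stem at the rod's end, 40 mm above the bench; faces jig -y. As it is pressed in, the brass stem disappears into the dark collar on the rod.
- screw_tin: closed metal screw tin, 36 diameter, 32 high, standing on the jig board between the trigger and the block; origin at the centre of its underside. Bystander.
- tape_roll: cardboard tape roll, 60 diameter, 24 high, lying flat on the jig board beyond the clamp head. Bystander.
- screwdriver: screwdriver lying on the bench, right of the jig. Bystander.
- offcut: flat wooden offcut 140 x 45 x 22 lying on the bench, right of the jig. Bystander.
- paint_jar: closed white jar, 76 diameter, 95 high, standing on the bench, left of the jig. Bystander.
- mallet: hammer lying on the bench, left of the jig. Bystander.

How it is judged:
On the way, in this order (a step that is already met when the one before it is completed fails the run):
1. the block is seated against both fences before the pad presses it (x of block_center in the frame of jig between -0.003 and 0.003 m and y of block_center in the frame of jig between -0.098 and -0.092 m and angle between the x axis of block_center and the x axis of jig, either way round below 0.03 rad and value of joint pad below 0.001 m), for 0.2 s.
2. the pad, driven by the trigger, has reached the block and begins to press (value of joint pad above 0.002 m and contact force between pad and block above 2 N), for 0.1 s.
At the end, for the whole second after the job is handed in: The block sits against both fences (centre within 3 mm of its seat each way, turned less than 0.03 rad), the pad presses it and is pushed in 4.5 to 11.5 mm, and the robot is still pushing the trigger (more than 1 N) (x of block_center in the frame of jig between -0.003 and 0.003 m and y of block_center in the frame of jig between -0.098 and -0.092 m and angle between the x axis of block_center and the x axis of jig, either way round below 0.03 rad and value of joint pad between 0.0045 and 0.0115 m and contact force between pad and block above 5 N and contact force between any of the fingers, the arm and trigger above 1 N and linear speed of block below 0.01 m/s); the arm keeps its last pose, push and grip.
It fails at once if the wood is crushed: pad pushed in more than 12.5 mm (value of joint pad above 0.0125 m).
It fails at once if the rod or pad is pushed by the robot instead of the trigger (contact force between any of the fingers, the arm and rod above 4 N).
It fails at once if a bystander is moved more than 30 mm (distance of any of screw_tin, tape_roll, screwdriver, offcut, paint_jar, mallet from where it was at the start of the episode above 0.03 m).
It also fails if it takes over 67 s, if anything falls off the work surface, if the arm or the gripper's body presses on something with over 40 N, if the wrist force passes 120 N, or if a joint passes its speed limit or range.

## Robot

A 6-joint arm with a two-finger parallel gripper is mounted at the origin on the work surface. World frame = base frame: x ahead of the robot, y to its left, z up, the work surface at z = 0. Lengths are in m, angles in rad, forces in N, time in s.
With the tool pointing down it reaches from about 0.325 to 0.85 m from the base axis. Payload 4.4 kg.
Tool frame: the origin (TCP) lies at the very end of the fingers, on their centre line; the grasp point (between the pads) lies 19 mm behind it; z points along the fingers, y is the line along which they close (so a half turn about z gives the same grasp; the last joint's range is limited). The gripper opens to 94 mm and grips with 3 to 60 N. Pads are 16 mm wide; open, the fingers measure 119 mm over their backs; the gripper's body (75 mm by 177 mm) begins 78 mm behind the grasp point.
Start: joints at [1.155, 0.207, 1.542, -0, 1.393, -0.15], TCP at [0.15, 0.555, 0.205] pointing down, gripper open.
Joint ranges: [-2.73, 2.73], [-0.86, 2.22], [0.23, 2.46], [-1.11, 4.25], [0.08, 2.63], [-2.82, 2.82]. Speed limits (rad/s): [2.79, 2.79, 3.14, 3.14, 3.14, 3.14].

## Interface

Orientations are given as a unit quaternion [x, y, z, w].
In Python, from workcell import state, snapshot, job_done gives the robot as it stands.
- The arm moves only by the tool arm_command, never from a script. Its argument "rows" is one flat list of numbers, 7 for each row, row after row: the closure, from 0 (fully open) to 1 (shut), then the shift along the tool's x, y, z in cm, then the turn, a rotation vector about the tool's x, y, z in degrees. A call has 1 to 8 rows; each row is the pose to reach, as a shift and turn from the pose commanded when the call began, along the tool's axes at that moment; what a row does not reach only later rows make up. A row lasts 1/12 s, in which the tool goes at most 41.7 mm and 7.16 degrees, less where a joint would pass 70% of its speed; a pose out of reach is approached as far as the arm can. A call with a gripper value outside its range is refused whole. The fingers move at their own pace and stop on an object; the grip force is fixed at half the most. Time passes only in rows, so rows that repeat a pose let the fingers close. It gives the time, the measured TCP pose, the force, the opening and the grip force at its end, in the units of the state.
- state(): the state, without advancing time (a new reading comes with each control period).
- snapshot(name): name is "scene" or "side" or "wrist"; returns a dict with "color" (384x512x3 uint8, red, green, blue), "fx", "fy", "cx", "cy" (pixels), "T" (4x4, takes a point from camera to world coordinates); the wrist camera has in their place "tool_from_camera" (4x4, takes a point from camera to tool coordinates, whose origin is the TCP and whose axes are the flange's). Camera axes: x right, y down, z forward; pixel columns grow to the right and rows downward; lengths in m; the calibration is good to about 2 mm. A picture is of the moment at which its call begins: read the wrist's pose just before it. There is no depth.
- job_done(): hands the job in; it is judged then, once.
The state is a dict: "clock": time; "qpos": joint angles; "dq": joint speeds; "effort": joint torques, N m; "tcp_pos": TCP position; "tool_rot": TCP orientation; "force": force on the tool from outside, world axes, zero at the start; "wrist_torque": the same for the moment, N m; "finger_gap": finger opening in m; "grasp_force": force on a finger pad.
Only numpy, scipy, OpenCV 4.12 (cv2) and the standard library are available. Lean on these libraries where they do the work, as an engineer would, in place of code of your own. Each camera call takes 0.05 s, during which the arm holds its last target. There are 200 camera calls.

## Working session

There is one attempt and no reset: what is moved stays moved. The work goes in short steps, Python scripts to look and compute and a tool call to move; the robot and the scene stay as the last step left them, time stands still between calls to the robot, and variables do not carry over. Pictures are saved under pics/ and viewed, at most 10 in all, crops included, and the job is handed in when it is done.

Besides the shell and the picture viewer there is one more tool, called after "Call:" in YAML: its name, and indented under it one key for each argument. arm_command: Moves the arm, as the interface text tells. Its arguments: {"type":"object","properties":{"rows":{"type":"array","items":{"type":"number"}}},"required":["rows"]}

```bash
mkdir -p pics
python3 - <<'E'
from workcell import *
import cv2,numpy as np
s=state();print({k:np.round(v,3).tolist() for k,v in s.items()})
for n in("scene","side"):
    d=snapshot(n);cv2.imwrite(f"pics/{n}0.png",cv2.resize(d["color"][:,:,::-1],(800,600)));print(n,d["fx"],d["cx"],d["cy"],np.round(d["T"],3).tolist());np.savez(f"{n}0.npz",**d)
E
```

```text
{'clock': 0.0, 'qpos': [1.156, 0.207, 1.543, 0.0, 1.394, -0.15], 'dq': [0.001, -0.001, -0.0, 0.001, 0.0, -0.001], 'effort': [-0.0, -37.087, -28.142, 0.07, 0.036, -0.0], 'tcp_pos': [0.15, 0.554, 0.204], 'tool_rot': [0.132, 0.991, -0.001, -0.0], 'force': [0.677, -0.005, -0.178], 'wrist_torque': [-0.044, 0.0, 0.042], 'grasp_force': 0.0, 'finger_gap': 0.094}
scene 361.04581985496003 256.62648914757415 194.81694949045104 [[0.532, 0.485, -0.694, 1.257], [0.846, -0.297, 0.442, -0.429], [0.008, -0.823, -0.569, 0.63], [0.0, 0.0, 0.0, 1.0]]
side 419.7577250176664 256.3086597948921 189.46714535006754 [[0.731, -0.44, 0.522, -0.227], [-0.683, -0.491, 0.541, -0.8], [0.018, -0.752, -0.659, 1.055], [0.0, 0.0, 0.0, 1.0]]
```

View pics/scene0.png

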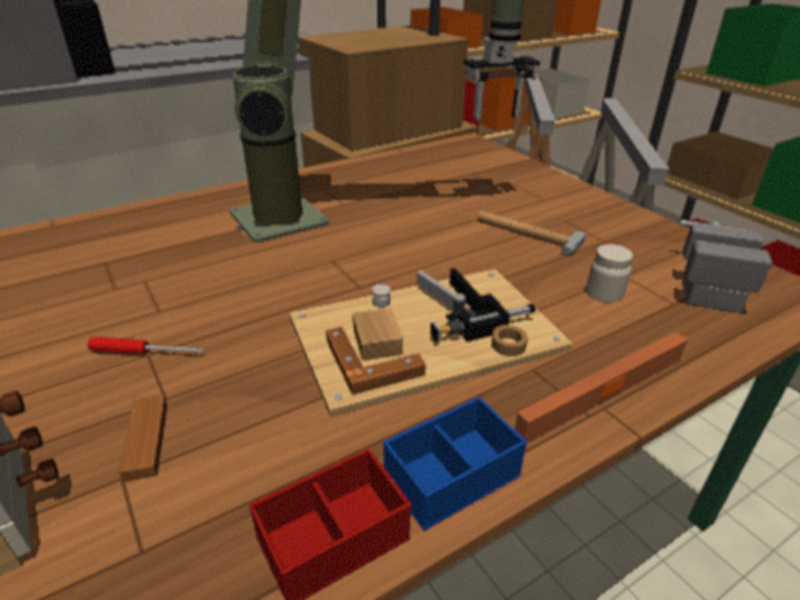

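View pics/side0.png

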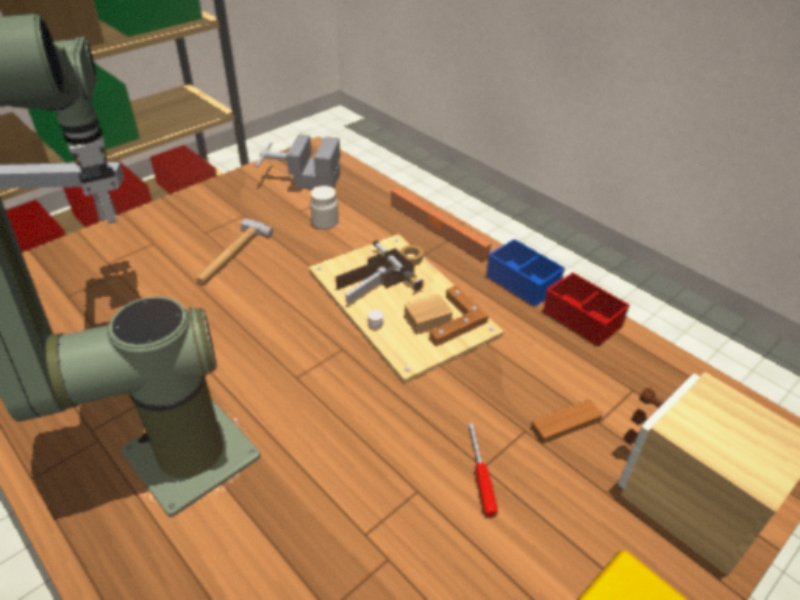

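The scene view shows the board with corners at about (290,316), (333,409), (570,345) and (495,272). The block is at (378,333), the tin at (381,296) and the trigger at (440,290). The side view agrees: board corners at (310,268), (400,236), (502,330) and (407,378), block at (428,312).

```bash
cat > h.py <<'E'
import numpy as np,cv2
from scipy.optimize import least_squares
def ray(d,uv,z,T=None):
    T=d["T"] if T is None else T
    uv=np.atleast_2d(np.asarray(uv,float))
    r=np.c_[(uv[:,0]-d["cx"])/d["fx"],(uv[:,1]-d["cy"])/d["fy"],np.ones(len(uv))]@T[:3,:3].T
    o=T[:3,3];return (o+r*((z-o[2])/r[:,2])[:,None])[:,:2]
def fit(J,W):  # rigid 2d jig->world
    a=J-J.mean(0);b=W-W.mean(0)
    th=np.arctan2((a[:,0]*b[:,1]-a[:,1]*b[:,0]).sum(),(a*b).sum())
    R=np.array([[np.cos(th),-np.sin(th)],[np.sin(th),np.cos(th)]]);return th,W.mean(0)-R@J.mean(0),R
E
python3 - <<'E'
from h import *
J=np.array([[-180,-200],[90,-200],[90,240],[-180,240]])/1e3
P={"scene":[(290,316),(333,409),(570,345),(495,272)],"side":[(407,378),(502,330),(400,236),(310,268)]}
for n in P:
    d=np.load(n+"0.npz");im=d["color"];p=np.array(P[n])/1.5625
    hsv=cv2.cvtColor(im,cv2.COLOR_RGB2HSV)
    c=p.mean(0); 
    for q in p:
        x,y=(q*.85+c*.15).astype(int);print(hsv[y,x],end=' ')
    # edge refine: line fit along each side, max gradient of hue/sat perpendicular
    g=cv2.GaussianBlur(hsv[:,:,2].astype(np.float32),(0,0),.8);b=cv2.GaussianBlur(im[:,:,1].astype(np.float32),(0,0),.8)
    L=[]
    for i in range(4):
        a,e=p[i],p[(i+1)%4];t=(e-a)/np.linalg.norm(e-a);nn=np.array([-t[1],t[0]]);nn=nn if nn@(c-a)>0 else -nn
        pts=[]
        for s in np.linspace(.1,.9,40):
            o=np.arange(-5,5.01,.25);q=a+s*(e-a)+o[:,None]*nn
            v=cv2.remap(b,q[:,0].astype(np.float32)[None],q[:,1].astype(np.float32)[None],1)[0]
            k=np.gradient(v).argmax();pts.append(q[k])
        pts=np.array(pts,np.float32);vx,vy,x0,y0=cv2.fitLine(pts,cv2.DIST_HUBER,0,.01,.01).ravel();L.append(np.array([vy,-vx,-(vy*x0-vx*y0)]))
    C=[]
    for i in range(4):
        h=np.cross(L[i-1],L[i]);C.append(h[:2]/h[2])
    C=np.array(C);W=ray(d,C,.018);th,o,R=fit(J,W)
    print(n,np.round(C-p,1).tolist(),np.round(W,3).tolist(),"\nth",np.degrees(th),"o",o,"res mm",np.round(((R@J.T).T+o-W)*1e3,1).tolist())
E
```

```text
[ 18 118 214] [ 17 128 205] [ 18 122 213] [ 18 123 211] scene [[-0.6, -2.7], [-2.5, 0.3], [1.5, -1.4], [-0.3, -2.5]] [[0.421, -0.145], [0.688, -0.193], [0.766, 0.239], [0.499, 0.287]] 
th -10.227599655131801 o [0.63414169 0.01915386] res mm [[0.7, -1.1], [-1.0, -0.3], [-0.3, 0.7], [0.6, 0.7]]
[ 20  71 233] [ 22 103 246] [ 24  94 246] [ 23  99 247] side [[-2.2, 0.4], [6.4, -2.0], [-4.5, -0.4], [-1.4, -1.1]] [[0.419, -0.144], [0.711, -0.196], [0.747, 0.246], [0.498, 0.291]] 
th -8.202671510982354 o [0.63546661 0.02306089] res mm [[9.4, -5.2], [-14.8, 8.5], [11.5, 1.6], [-6.1, -4.9]]
```

Call:
arm_command:
  rows: [1, -55, -42.5, -9.5, 0, 0, -5, 1, -55, -42.5, -9.5, 0, 0, -5, 1, -55, -42.5, -9.5, 0, 0, -5, 1, -55, -42.5, -9.5, 0, 0, -5, 1, -55, -42.5, -9.5, 0, 0, -5, 1, -55, -42.5, -9.5, 0, 0, -5, 1, -55, -42.5, -9.5, 0, 0, -5, 1, -55, -42.5, -9.5, 0, 0, -5]

```text
clock: 0.77
tcp_pos: [0.3503, 0.2898, 0.2505]
tool_rot: [0.088, 0.996, -0.0, -0.0]
force: [1.3, 0.5, 0.2]
finger_gap: 0.0444
grasp_force: 0.0
```

```bash
cat >> h.py <<'E'
from scipy.spatial.transform import Rotation as Rot
TH=np.radians(-10.23);O=np.array([.6341,.0192]);RJ=np.array([[np.cos(TH),-np.sin(TH)],[np.sin(TH),np.cos(TH)]])
def tj(w):return (np.atleast_2d(w)[:,:2]-O)@RJ
def where(s):
    R=Rot.from_quat(s["tool_rot"]).as_matrix();a=np.degrees(np.arctan2(R[1,0],R[0,0]))-np.degrees(TH)
    print("t",round(s["clock"],2),"jig mm",np.round(tj(s["tcp_pos"])[0]*1e3,1),"z",round(s["tcp_pos"][2]*1e3,1),"toolx-jigx deg",round(a%360,2),"F jig",np.round(RJ.T@np.array(s["force"])[:2],1),round(s["force"][2],1))
def wT(s,d):
    T=np.eye(4);T[:3,:3]=Rot.from_quat(s["tool_rot"]).as_matrix();T[:3,3]=s["tcp_pos"];return T@d["tool_from_camera"]
E
python3 - <<'E'
from h import *
from workcell import *
s=state();where(s);d=snapshot("wrist");print(np.round(d["tool_from_camera"],3).tolist(),d["fx"])
E
```

```text
t 0.77 jig mm [-327.4  215.9] z 250.5 toolx-jigx deg 180.08 F jig [1.2 0.8] 0.2
[[0.001, -0.962, -0.272, 0.079], [1.0, 0.001, -0.001, 0.0], [0.001, -0.272, 0.962, -0.18], [0.0, 0.0, 0.0, 1.0]] 287.8811712051803
```

Call:
arm_command:
  rows: [1, -25, -23, -4.5, 0, 0, 0, 1, -25, -23, -4.5, 0, 0, 0, 1, -25, -23, -4.5, 0, 0, 0, 1, -25, -23, -4.5, 0, 0, 0, 1, -25, -23, -4.5, 0, 0, 0, 1, -25, -23, -4.5, 0, 0, 0, 1, -25, -23, -4.5, 0, 0, 0, 1, -25, -23, -4.5, 0, 0, 0]

```text
clock: 1.48
tcp_pos: [0.5503, 0.0269, 0.2941]
tool_rot: [0.089, 0.996, 0.0, -0.0]
force: [-0.1, 0.5, -0.6]
finger_gap: 0.0006
grasp_force: 0.0
```

Run:
```python
from h import *
from workcell import *
s=state();where(s);d=snapshot("wrist");np.savez("w1.npz",TT=wT(s,d),**d)
cv2.imwrite("pics/w1.png",cv2.resize(d["color"][:,:,::-1],(800,600)))
```

```text
t 1.48 jig mm [-83.8  -7.3] z 294.1 toolx-jigx deg 180.04 F jig [-0.2  0.5] -0.6
```

View pics/w1.png

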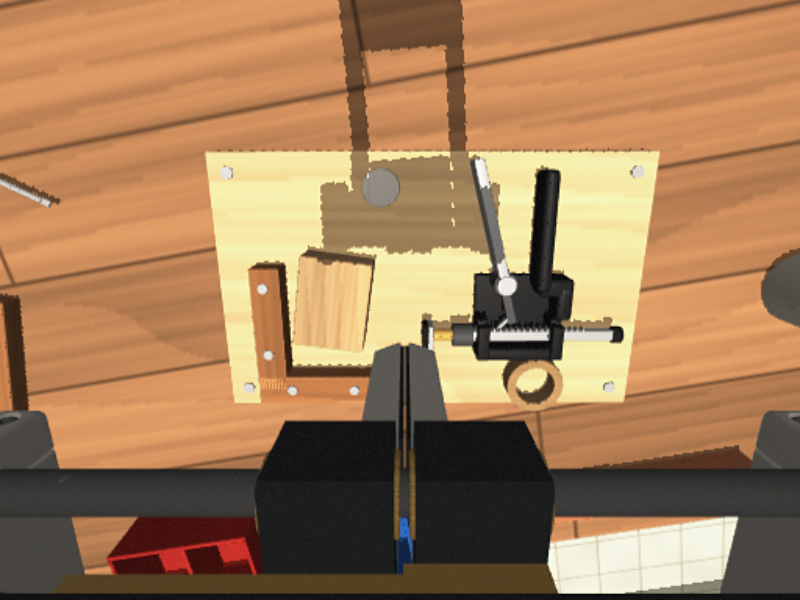

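The wrist view shows the board squarely: corners at (206,152), (659,152), (625,402) and (235,402). The block top spans (303,250), (375,257), (364,352) and (294,345). The tin is at (381,187), the lever runs from (480,160) to its pivot at (507,286), and the pad is at (426,334).

Run:
```python
from h import *
d=np.load("w1.npz");T=d["TT"]
f=lambda p,z:np.round(tj(ray(d,np.array(p)/1.5625,z,T))*1e3,1).tolist()
print("board",f([(206,152),(659,152),(625,402),(235,402)],.018))
hsv=cv2.cvtColor(d["color"],cv2.COLOR_RGB2HSV);print(hsv[195,[190,200,210,215,230,245],:].tolist())
B=np.array([(303,250),(375,257),(364,352),(294,345)]);print("block top",f(B,.056))
b=np.array(f(B,.056));print("c",b.mean(0),"ang",np.degrees(np.arctan2(*(b[3]-b[0])[::-1])),np.degrees(np.arctan2(*(b[2]-b[1])[::-1])))
print("tin",f([(381,187),(362,187),(400,187)],.050),"lever",f([(480,160),(507,286)],.057),"pad",f([(424,334)],.04),"fence top",f([(286,300),(330,367)],.044))
```

```text
board [[-180.9, -198.4], [-181.5, 238.2], [86.1, 241.5], [86.8, -197.3]]
[[18, 112, 243], [16, 120, 230], [18, 115, 240], [18, 115, 242], [22, 100, 247], [25, 85, 247]]
block top [[-92.1, -101.9], [-85.6, -34.6], [10.4, -47.1], [3.0, -116.5]]
c [-41.075 -75.025] ang -8.72805217876066 -7.418650060113465
tin [[-149.3, -28.5], [-149.3, -45.8], [-149.4, -11.1]] lever [[-172.9, 59.8], [-58.0, 91.0]] pad [[-2.9, 13.3]] fence top [[-40.0, -124.5], [32.1, -83.9]]
```

Call:
arm_command:
  rows: [1, 4, -6, 15, 0, 0, 0, 1, 4, -6, 15, 0, 0, 0, 1, 4, -6, 15, 0, 0, 0, 1, 4, -6, 15, 0, 0, 0, 1, 4, -6, 15, 0, 0, 0, 1, 4, -6, 15, 0, 0, 0]

```text
clock: 2.03
tcp_pos: [0.4971, -0.0227, 0.1421]
tool_rot: [0.089, 0.996, 0.001, -0.003]
force: [0.7, 0.2, 0.6]
finger_gap: 0.0002
grasp_force: 0.0
```

```bash
python3 -c "
from h import *
from workcell import *
where(state())"
```

```text
t 2.03 jig mm [-127.4  -65.6] z 142.1 toolx-jigx deg 179.98 F jig [0.7 0.4] 0.6
```

Call:
arm_command:
  rows: [1, -0.5, -1.0, 3, 0, 0, 0, 1, -0.5, -1, 6, 0, 0, 0, 1, -0.5, -1, 9, 0, 0, 0, 1, -0.5, -1, 11.3, 0, 0, 0, 1, -0.5, -1, 11.3, 0, 0, 0, 1, -0.5, -1, 11.3, 0, 0, 0]

```text
clock: 2.53
tcp_pos: [0.5058, -0.0339, 0.0334]
tool_rot: [0.088, 0.996, -0.0, 0.002]
force: [-0.3, -0.9, 0.2]
finger_gap: 0.0005
grasp_force: 0.0
```

```bash
python3 -c "
from h import *
from workcell import *
where(state())"
```

```text
t 2.53 jig mm [-116.9  -75. ] z 33.4 toolx-jigx deg 180.11 F jig [-0.1 -0.9] 0.2
```

Call:
arm_command:
  rows: [1, -1.2, 0, 0, 0, 0, 0, 1, -2, 0, 0, 0, 0, 0, 1, -2.7, 0, 0, 0, 0, 0, 1, -3.4, 0, 0, 0, 0, 0, 1, -4.1, 0, 0, 0, 0, 0, 1, -4.8, 0, 0, 0, 0, 0, 1, -5.4, 0, 0, 0, 0, 0, 1, -5.7, 0, 0, 0, 0, 0]

```text
clock: 3.2
tcp_pos: [0.56, -0.0446, 0.0315]
tool_rot: [0.089, 0.996, -0.0, 0.0]
force: [-2.5, 0.3, 2.3]
finger_gap: 0.0002
grasp_force: 1.5
```

Call:
arm_command:
  rows: [1, -0.2, 0, 0, 0, 0, 0, 1, -0.3, 0, 0, 0, 0, 0, 1, -0.4, 0, 0, 0, 0, 0, 1, -0.4, 0, 0, 0, 0, 0]

```text
clock: 3.53
tcp_pos: [0.5632, -0.045, 0.0311]
tool_rot: [0.089, 0.996, 0.0, 0.0]
force: [-0.2, 0.4, 0.4]
finger_gap: 0.0005
grasp_force: 0.7
```

```bash
python3 -c "
from h import *
from workcell import *
where(state())"
```

```text
t 3.53 jig mm [-58.4 -75.7] z 31.1 toolx-jigx deg 180.06 F jig [-0.3  0.3] 0.4
```

Not seated yet; keep nudging.

Call:
arm_command:
  rows: [1, -0.2, 0, 0, 0, 0, 0, 1, -0.4, 0, 0, 0, 0, 0, 1, -0.5, 0, 0, 0, 0, 0, 1, -0.5, 0, 0, 0, 0, 0]

```text
clock: 3.87
tcp_pos: [0.5639, -0.0451, 0.0311]
tool_rot: [0.088, 0.996, 0.0, -0.005]
force: [-11.6, 1.9, 10.1]
finger_gap: 0.0002
grasp_force: 5.9
```

```bash
python3 -c "
from h import *
from workcell import *
where(state())"
```

```text
t 3.87 jig mm [-57.7 -75.8] z 31.1 toolx-jigx deg 180.08 F jig [-11.7  -0.2] 10.1
```

Call:
arm_command:
  rows: [1, -0.2, 0, 0, 0, 0, 0, 1, -0.3, 0, 0, 0, 0, 0, 1, -0.3, 0, 0, 0, 0, 0]

```text
clock: 4.12
tcp_pos: [0.5638, -0.0451, 0.0309]
tool_rot: [0.088, 0.996, 0.001, -0.008]
force: [-18.2, 2.4, 16.3]
finger_gap: 0.0004
grasp_force: 9.4
```

```bash
python3 -c "
from h import *
from workcell import *
where(state())"
```

```text
t 4.12 jig mm [-57.8 -75.7] z 30.9 toolx-jigx deg 180.1 F jig [-18.3  -0.9] 16.3
```

Call:
arm_command:
  rows: [1, 2, 0, 0, 0, 0, 0, 1, 2.5, 0, -2, 0, 0, 0, 1, 2.5, 0, -6, 0, 0, 0, 1, 0, 3, -6, 0, 0, 0, 1, -4, 6, -6, 0, 0, 0, 1, -5.5, 6, -6, 0, 0, 0, 1, -5.5, 6, -6, 0, 0, 0, 1, -5.5, 6, -6, 0, 0, 0]

```text
clock: 4.78
tcp_pos: [0.6366, 0.0031, 0.0912]
tool_rot: [0.088, 0.996, -0.0, 0.001]
force: [0.5, -0.3, -0.5]
finger_gap: 0.0004
grasp_force: 0.0
```

```bash
python3 -c "
from h import *
from workcell import *
where(state())"
```

```text
t 4.78 jig mm [  5.4 -15.4] z 91.2 toolx-jigx deg 180.1 F jig [ 0.6 -0.2] -0.5
```

Run:
```python
from h import *
from workcell import *
d=snapshot("side");cv2.imwrite("pics/s2.png",cv2.resize(d["color"][130:260,190:340,::-1],(750,650*1)[:1]+(600,)))
```

```text
(no output)
```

View pics/s2.png

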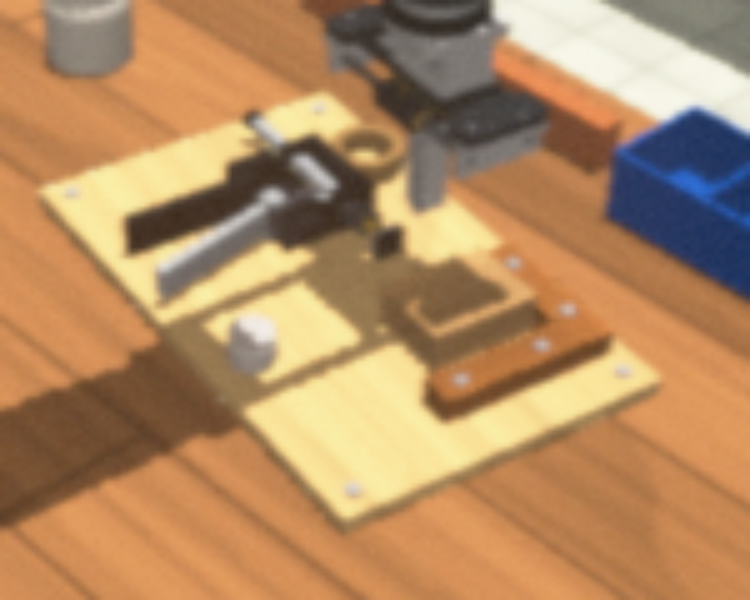

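The block is flush with the back fence at about (460,310), with a gap still to the end fence. The fingers are above the gap between pad and block, so I'll descend and push to -y.

Call:
arm_command:
  rows: [1, 0, 0, 3, 0, 0, 0, 1, 0, 0, 5.9, 0, 0, 0, 1, 0, 0, 5.9, 0, 0, 0, 1, 0, 0, 5.9, 0, 0, 0]

```text
clock: 5.17
tcp_pos: [0.6322, 0.0028, 0.0301]
tool_rot: [0.089, 0.996, 0.0, -0.003]
force: [0.2, 0.1, 0.1]
finger_gap: 0.0006
grasp_force: 0.0
```

Call:
arm_command:
  rows: [1, 0, -0.6, 0, 0, 0, 0, 1, 0, -1.1, 0, 0, 0, 0, 1, 0, -1.6, 0, 0, 0, 0, 1, 0, -2.1, 0, 0, 0, 0, 1, 0, -2.5, 0, 0, 0, 0, 1, 0, -2.8, 0, 0, 0, 0, 1, 0, -3.0, 0, 0, 0, 0, 1, 0, -3.2, 0, 0, 0, 0]

```text
clock: 5.83
tcp_pos: [0.6305, -0.0284, 0.033]
tool_rot: [0.089, 0.996, 0.0, 0.001]
force: [0.6, 8.6, 4.3]
finger_gap: 0.0009
grasp_force: 4.3
```

```bash
python3 -c "
from h import *
from workcell import *
where(state())"
```

```text
t 5.83 jig mm [  4.9 -47.5] z 33.0 toolx-jigx deg 180.04 F jig [-0.9  8.6] 4.3
```

Call:
arm_command:
  rows: [1, 0, -0.3, 0, 0, 0, 0, 1, 0, -0.6, 0, 0, 0, 0, 1, 0, -0.6, 0, 0, 0, 0]

```text
clock: 6.08
tcp_pos: [0.6301, -0.0285, 0.0331]
tool_rot: [0.089, 0.996, 0.005, 0.001]
force: [2.9, 17.0, 4.9]
finger_gap: 0.0007
grasp_force: 8.7
```

```bash
python3 -c "
from h import *
from workcell import *
where(state())"
```

```text
t 6.08 jig mm [  4.5 -47.6] z 33.1 toolx-jigx deg 180.0 F jig [-0.2 17.3] 4.9
```

Call:
arm_command:
  rows: [1, 0, 1.5, 0, 0, 0, 0, 1, 0, 2.3, 0, 0, 0, 0, 1, 0, 2.3, -4, 0, 0, 0, 1, 0, 2.3, -8, 0, 0, 0, 1, 4, 2.3, -10, 0, 0, 0, 1, 7, 1, -13, 0, 0, 0, 1, 10, 0, -15, 0, 0, 0, 1, 10, 0, -15, 0, 0, 0]

```text
clock: 6.75
tcp_pos: [0.5281, -0.0179, 0.1866]
tool_rot: [0.089, 0.996, -0.002, 0.002]
force: [-0.9, -0.1, 0.2]
finger_gap: 0.0005
grasp_force: 0.0
```

Call:
arm_command:
  rows: [1, 0, 0, 0, 0, 0, 0, 1, 0, 0, 0, 0, 0, 0]

```text
clock: 6.92
tcp_pos: [0.5305, -0.0172, 0.1818]
tool_rot: [0.089, 0.996, -0.0, -0.0]
force: [0.2, 0.4, -0.1]
finger_gap: 0.0004
grasp_force: 0.0
```

Run:
```python
from h import *
from workcell import *
s=state();where(s);d=snapshot("wrist");np.savez("w2.npz",TT=wT(s,d),**d)
cv2.imwrite("pics/w2.png",cv2.resize(d["color"][:,:,::-1],(800,600),interpolation=cv2.INTER_CUBIC))
```

```text
t 6.92 jig mm [-95.5 -54.2] z 181.8 toolx-jigx deg 180.04 F jig [0.1 0.4] -0.1
```

View pics/w2.png

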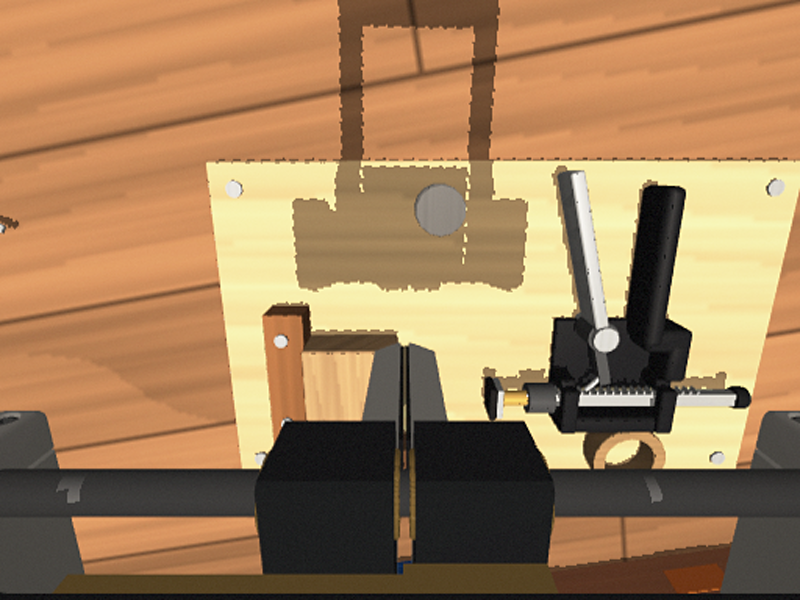

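The block is now flat against the end fence; its near top edge runs (302,353) to (395,351) and the lever runs (571,172) to (606,340).

Run:
```python
from h import *
d=np.load("w2.npz");T=d["TT"]
f=lambda p,z:np.round(tj(ray(d,np.array(p)/1.5625,z,T))*1e3,1).tolist()
print("block edge",f([(303,353),(370,352),(390,351)],.056),"boardx",f([(206,163),(800,157)],.018),"lever",f([(571,172),(606,340)],.057),"fence end",f([(265,316),(308,317)],.044),"tin",f([(440,210)],.05),"pad",f([(486,398)],.04))
```

```text
block edge [[-46.7, -128.0], [-47.6, -79.0], [-48.4, -64.4]] boardx [[-180.2, -199.3], [-185.0, 233.5]] lever [[-174.3, 54.3], [-57.7, 91.4]] fence end [[-71.2, -157.4], [-70.5, -125.5]] tin [[-149.2, -29.9]] pad [[-2.0, 10.7]]
```

Call:
arm_command:
  rows: [1, 0.5, -4.1, 2, 0, 0, 0, 1, 0.5, -4.1, 6, 0, 0, 0, 1, 0.5, -4.1, 10, 0, 0, 0, 1, 0.5, -4.1, 14, 0, 0, 0, 1, 0.5, -4.1, 14.9, 0, 0, 0, 1, 0.5, -4.1, 14.9, 0, 0, 0]

```text
clock: 7.47
tcp_pos: [0.5143, -0.0552, 0.0283]
tool_rot: [0.089, 0.996, 0.001, -0.006]
force: [-0.2, -0.6, 1.0]
finger_gap: 0.0003
grasp_force: 0.0
```

Call:
arm_command:
  rows: [1, -1.5, 0, 0, 0, 0, 0, 1, -3, 0, 0, 0, 0, 0, 1, -3.8, 0, 0, 0, 0, 0, 1, -4.2, 0, 0, 0, 0, 0, 1, -4.6, 0, 0, 0, 0, 0, 1, -4.8, 0, 0, 0, 0, 0]

```text
clock: 7.97
tcp_pos: [0.5607, -0.0637, 0.0341]
tool_rot: [0.088, 0.996, 0.0, -0.006]
force: [-16.5, 1.3, 13.4]
finger_gap: 0.0005
grasp_force: 8.4
```

```bash
python3 -c "
from h import *
from workcell import *
where(state())"
```

```text
t 7.97 jig mm [-57.5 -94.6] z 34.1 toolx-jigx deg 180.13 F jig [-16.4  -1.7] 13.4
```

Call:
arm_command:
  rows: [1, 3, 0, 0, 0, 0, 0, 1, 4, 0, -3, 0, 0, 0, 1, 5, 0, -6.5, 0, 0, 0, 1, 8, 2, -6.5, 0, 0, 0, 1, 8, 6, -6.5, 0, 0, 0, 1, 8, 10, -6.5, 0, 0, 0, 1, 8, 13, -6.5, 0, 0, 0, 1, 8, 13, -6.5, 0, 0, 0]

```text
clock: 8.63
tcp_pos: [0.511, 0.082, 0.1003]
tool_rot: [0.086, 0.996, 0.001, 0.002]
force: [-0.5, -0.6, 0.3]
finger_gap: 0.0005
grasp_force: 0.0
```

```bash
python3 -c "
from h import *
from workcell import *
where(state())"
```

```text
t 8.63 jig mm [-132.3   40. ] z 100.3 toolx-jigx deg 180.36 F jig [-0.4 -0.6] 0.3
```

Call:
arm_command:
  rows: [1, -0.3, 0, 3.5, 0, 0, 0, 1, -0.3, 0, 6.6, 0, 0, 0, 1, -0.3, 0, 6.6, 0, 0, 0, 1, -0.3, 0, 6.6, 0, 0, 0]

```text
clock: 8.97
tcp_pos: [0.5111, 0.0765, 0.0316]
tool_rot: [0.089, 0.996, -0.0, -0.002]
force: [0.3, 0.6, 0.1]
finger_gap: 0.0003
grasp_force: 0.0
```

Call:
arm_command:
  rows: [1, 0, 0.8, 0, 0, 0, 0, 1, 0, 1.6, 0, 0, 0, 0, 1, 0, 2.4, 0, 0, 0, 0, 1, 0, 3.2, 0, 0, 0, 0, 1, 0, 4, 0, 0, 0, 0, 1, 0, 4.6, 0, 0, 0, 0, 1, 0, 5.1, 0, 0, 0, 0, 1, 0, 5.1, 0, 0, 0, 0]

```text
clock: 9.63
tcp_pos: [0.5226, 0.1273, 0.0338]
tool_rot: [0.088, 0.996, -0.001, 0.001]
force: [-0.8, -3.7, 2.2]
finger_gap: 0.0006
grasp_force: 1.8
```

```bash
python3 -c "
from h import *
from workcell import *
where(state())"
```

```text
t 9.63 jig mm [-128.9   86.6] z 33.8 toolx-jigx deg 180.15 F jig [-0.1 -3.7] 2.2
```

Call:
arm_command:
  rows: [1, 0, 0.3, 0, 0, 0, 0, 1, 0, 0.6, 0, 0, 0, 0, 1, 0, 0.6, 0, 0, 0, 0]

```text
clock: 9.88
tcp_pos: [0.5233, 0.1295, 0.0338]
tool_rot: [0.088, 0.996, -0.004, 0.0]
force: [-3.5, -14.4, 6.2]
finger_gap: 0.0006
grasp_force: 7.0
```

Call:
arm_command:
  rows: [1, 0, 0.2, 0, 0, 0, 0, 1, 0, 0.2, 0, 0, 0, 0]

```text
clock: 10.05
tcp_pos: [0.5233, 0.1297, 0.0338]
tool_rot: [0.088, 0.996, -0.005, 0.0]
force: [-4.6, -20.0, 8.0]
finger_gap: 0.0002
grasp_force: 9.3
```

```bash
cat > pad.py <<'E'
from h import *
from workcell import *
import sys
s=state();where(s)
d=snapshot("wrist");T=wT(s,d);n=sys.argv[1];np.savez(n+".npz",TT=T,**d)
def px(j):
    w=np.append(O+RJ@np.array(j[:2]),j[2]);p=np.linalg.inv(T)@np.append(w,1);return np.array([d["fx"]*p[0]/p[2]+d["cx"],d["fy"]*p[1]/p[2]+d["cy"]])
a=px((-.05,-.10,.04));b=px((.05,.12,.04));x0,x1=int(a[0]),int(b[0]);y0,y1=int(a[1]),int(b[1])
x0,y0=max(x0,0),max(y0,0);c=d["color"][y0:y1,x0:x1,::-1];k=min(800/c.shape[1],600/c.shape[0]);print("crop",x0,y0,"scale",k)
cv2.imwrite(f"pics/{n}.png",cv2.resize(c,None,fx=k,fy=k,interpolation=cv2.INTER_CUBIC))
E
python3 pad.py p1
```

```text
t 10.05 jig mm [-128.6   89.1] z 33.8 toolx-jigx deg 180.19 F jig [ -0.9 -20.5] 8.0
crop 0 331 scale 2.711864406779661
```

View pics/p1.png

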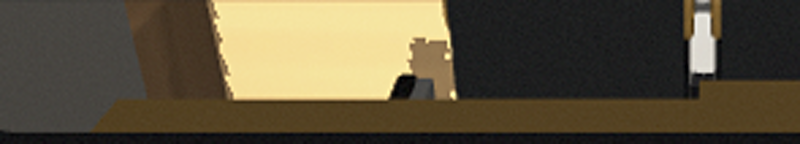

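At full squeeze the pad's front edge is visible at crop (398,78), still well clear of the block edge at (210,0)–(232,97).

Run:
```python
from h import *
d=np.load("p1.npz");T=d["TT"];k=2.712
f=lambda p,z:np.round(tj(ray(d,np.array(p)/k+[0,331],z,T))*1e3,1).tolist()
print("pad",f([(404,76),(392,98)],.053),"block",f([(209,2),(232,97)],.056))
```

```text
pad [[-40.0, 13.4], [-32.9, 9.5]] block [[-65.0, -31.0], [-35.8, -30.0]]
```

Call:
arm_command:
  rows: [1, 0, -1.5, 0, 0, 0, 0, 1, 0, -3, 0, 0, 0, 0, 1, 0, -4.5, 0, 0, 0, 0, 1, 0, -5.6, 0, 0, 0, 0, 1, 0, -5.6, 0, 0, 0, 0, 1, 0, -5.6, 0, 0, 0, 0]

```text
clock: 10.6
tcp_pos: [0.5137, 0.0801, 0.0328]
tool_rot: [0.089, 0.996, 0.0, 0.0]
force: [0.6, 0.4, -0.1]
finger_gap: 0.0003
grasp_force: 0.0
```

```bash
python3 -c "
from h import *
from workcell import *
where(state())"
```

```text
t 10.6 jig mm [-129.3   38.5] z 32.8 toolx-jigx deg 179.99 F jig [0.5 0.5] -0.1
```

Call:
arm_command:
  rows: [1, 0, 1.2, 0, 0, 0, 0, 1, 0, 2.4, 0, 0, 0, 0, 1, 0, 3.4, 0, 0, 0, 0, 1, 0, 4.2, 0, 0, 0, 0, 1, 0, 4.8, 0, 0, 0, 0, 1, 0, 5.2, 0, 0, 0, 0, 1, 0, 5.4, 0, 0, 0, 0, 1, 0, 5.4, 0, 0, 0, 0]

```text
clock: 11.27
tcp_pos: [0.5216, 0.1302, 0.0321]
tool_rot: [0.087, 0.996, -0.005, -0.001]
force: [-3.5, -14.9, 4.9]
finger_gap: 0.0005
grasp_force: 7.7
```

Run:
```python
import sys;sys.argv=["","p2"]
exec(open("pad.py").read())
# pad lower front-left edge: darkest pixels on yellow just above the gripper bar
for r in (359,361,363,365):
    g=d["color"][r,70:175].astype(int).sum(1);print(r,(g//3).tolist()[::2])
```

```text
t 11.27 jig mm [-130.4   89.3] z 32.1 toolx-jigx deg 180.29 F jig [ -0.8 -15.3] 4.9
crop 0 335 scale 2.7210884353741496
359 [52, 52, 54, 50, 45, 111, 213, 208, 207, 208, 208, 209, 208, 207, 208, 207, 208, 209, 209, 209, 208, 208, 209, 210, 209, 210, 210, 209, 209, 209, 211, 210, 213, 122, 117, 117, 115, 117, 117, 117, 117, 116, 118, 118, 117, 115, 118, 121, 125, 33, 31, 29, 26]
361 [52, 54, 52, 53, 49, 115, 104, 209, 209, 207, 208, 209, 209, 208, 209, 209, 209, 209, 210, 210, 210, 209, 210, 210, 210, 210, 211, 211, 210, 212, 216, 204, 206, 142, 119, 119, 119, 119, 119, 120, 119, 120, 120, 118, 121, 118, 122, 121, 123, 29, 29, 26, 30]
363 [57, 53, 54, 53, 51, 74, 215, 206, 208, 206, 206, 208, 208, 209, 208, 209, 208, 208, 209, 208, 208, 207, 208, 208, 208, 210, 209, 210, 210, 213, 113, 2, 9, 1, 98, 95, 97, 121, 118, 121, 121, 120, 120, 120, 119, 118, 119, 120, 122, 35, 29, 28, 30]
365 [53, 53, 51, 52, 48, 58, 214, 208, 208, 209, 209, 208, 209, 210, 208, 209, 210, 210, 209, 210, 209, 209, 210, 210, 210, 209, 210, 211, 212, 217, 11, 15, 10, 17, 73, 75, 65, 121, 118, 117, 120, 120, 120, 121, 120, 119, 119, 120, 120, 39, 28, 27, 28]
```

Run:
```python
from h import *
for n,p in(("p1",(147,361)),("p2",(131,363))):
    d=np.load(n+".npz");print(n,tj(ray(d,p,.027,d["TT"]))*1e3)
print(tj(ray(d,(82,362),.018,d["TT"]))*1e3)
```

```text
p1 [[-10.80575822  -1.02410778]]
p2 [[-12.48314841 -12.6957822 ]]
[[ -3.26793213 -59.28158323]]
```

Call:
arm_command:
  rows: [1, 0, -1.5, 0, 0, 0, 0, 1, 0, -3, 0, 0, 0, 0, 1, 0, -4.5, 0, 0, 0, 0, 1, 0, -5.4, 0, 0, 0, 0, 1, 0, -5.4, 0, 0, 0, 0, 1, 0, -5.4, 0, 0, 0, 0]

```text
clock: 11.82
tcp_pos: [0.5135, 0.0808, 0.0324]
tool_rot: [0.089, 0.996, 0.0, 0.0]
force: [0.6, 0.9, 0.3]
finger_gap: 0.0006
grasp_force: 0.0
```

Call:
arm_command:
  rows: [1, 0, 1.2, 0, 0, 0, 0, 1, 0, 2.4, 0, 0, 0, 0, 1, 0, 3.4, 0, 0, 0, 0, 1, 0, 4.2, 0, 0, 0, 0, 1, 0, 4.8, 0, 0, 0, 0, 1, 0, 5.2, 0, 0, 0, 0, 1, 0, 5.4, 0, 0, 0, 0, 1, 0, 5.4, 0, 0, 0, 0]

```text
clock: 12.48
tcp_pos: [0.5214, 0.1303, 0.032]
tool_rot: [0.087, 0.996, -0.005, -0.002]
force: [-3.4, -14.7, 3.2]
finger_gap: 0.0004
grasp_force: 7.4
```

Run:
```python
import sys;sys.argv=["","p3"]
exec(open("pad.py").read())
for r in (359,361,363,365):
    g=d["color"][r,70:175].astype(int).sum(1);print(r,(g//3).tolist()[::2])
```

```text
t 12.48 jig mm [-130.6   89.3] z 32.0 toolx-jigx deg 180.28 F jig [ -0.8 -15.1] 3.2
crop 0 335 scale 2.7210884353741496
359 [53, 52, 52, 53, 47, 113, 211, 208, 207, 207, 207, 207, 208, 209, 208, 207, 208, 208, 209, 209, 208, 209, 208, 210, 210, 212, 118, 116, 117, 114, 116, 116, 116, 115, 118, 114, 118, 118, 117, 117, 117, 118, 118, 119, 115, 119, 117, 120, 121, 31, 31, 29, 28]
361 [52, 50, 53, 54, 49, 113, 197, 208, 208, 209, 209, 209, 209, 210, 210, 208, 208, 210, 209, 210, 209, 210, 212, 209, 207, 205, 158, 119, 119, 117, 119, 118, 120, 117, 118, 120, 118, 118, 118, 117, 118, 119, 119, 118, 121, 118, 121, 120, 123, 32, 33, 27, 29]
363 [56, 53, 51, 54, 49, 87, 214, 206, 207, 208, 208, 209, 208, 209, 208, 208, 208, 210, 209, 210, 210, 210, 212, 14, 8, 1, 210, 111, 111, 111, 119, 118, 118, 120, 118, 118, 118, 119, 118, 120, 118, 119, 121, 120, 119, 121, 118, 117, 121, 33, 30, 31, 26]
365 [54, 49, 52, 53, 53, 74, 212, 209, 209, 209, 209, 209, 209, 209, 209, 209, 209, 211, 209, 210, 211, 214, 72, 8, 13, 11, 72, 73, 72, 82, 118, 118, 118, 119, 117, 119, 120, 121, 118, 118, 117, 121, 119, 121, 121, 119, 121, 121, 121, 41, 24, 23, 32]
```

Call:
arm_command:
  rows: [1, 0, -1.5, 0, 0, 0, 0, 1, 0, -3, 0, 0, 0, 0, 1, 0, -4.5, 0, 0, 0, 0, 1, 0, -5.4, 0, 0, 0, 0, 1, 0, -5.4, 0, 0, 0, 0, 1, 0, -5.4, 0, 0, 0, 0]

```text
clock: 13.03
tcp_pos: [0.5135, 0.0808, 0.0324]
tool_rot: [0.089, 0.996, 0.0, 0.0]
force: [-0.5, 0.3, 0.7]
finger_gap: 0.0006
grasp_force: 0.0
```

Call:
arm_command:
  rows: [1, 0, 1.2, 0, 0, 0, 0, 1, 0, 2.4, 0, 0, 0, 0, 1, 0, 3.4, 0, 0, 0, 0, 1, 0, 4.2, 0, 0, 0, 0, 1, 0, 4.8, 0, 0, 0, 0, 1, 0, 5.2, 0, 0, 0, 0, 1, 0, 5.4, 0, 0, 0, 0, 1, 0, 5.4, 0, 0, 0, 0]

```text
clock: 13.7
tcp_pos: [0.5215, 0.1303, 0.032]
tool_rot: [0.087, 0.996, -0.005, -0.001]
force: [-3.2, -14.3, 2.8]
finger_gap: 0.0006
grasp_force: 7.4
```

Call:
arm_command:
  rows: [1, 0, -1.5, 0, 0, 0, 0, 1, 0, -3, 0, 0, 0, 0, 1, 0, -4.5, 0, 0, 0, 0, 1, 0, -5.4, 0, 0, 0, 0, 1, 0, -5.4, 0, 0, 0, 0, 1, 0, -5.4, 0, 0, 0, 0]

```text
clock: 14.2
tcp_pos: [0.5135, 0.0808, 0.0324]
tool_rot: [0.089, 0.996, 0.0, 0.0]
force: [0.9, -0.3, -0.2]
finger_gap: 0.0003
grasp_force: 0.0
```

Call:
arm_command:
  rows: [1, 0, 1.2, 0, 0, 0, 0, 1, 0, 2.4, 0, 0, 0, 0, 1, 0, 3.4, 0, 0, 0, 0, 1, 0, 4.2, 0, 0, 0, 0, 1, 0, 4.8, 0, 0, 0, 0, 1, 0, 5.2, 0, 0, 0, 0, 1, 0, 5.4, 0, 0, 0, 0, 1, 0, 5.4, 0, 0, 0, 0]

```text
clock: 14.87
tcp_pos: [0.5214, 0.1303, 0.032]
tool_rot: [0.087, 0.996, -0.005, -0.002]
force: [-4.0, -15.5, 4.0]
finger_gap: 0.0005
grasp_force: 7.4
```

Run:
```python
import sys;sys.argv=["","p5"]
exec(open("pad.py").read())
for r in (359,361,363,365):
    g=d["color"][r,70:175].astype(int).sum(1);print(r,(g//3).tolist()[::2])
```

```text
t 14.87 jig mm [-130.6   89.3] z 32.0 toolx-jigx deg 180.27 F jig [ -1.1 -16. ] 4.0
crop 0 335 scale 2.7210884353741496
359 [53, 52, 52, 52, 49, 113, 212, 207, 208, 207, 208, 213, 111, 116, 117, 115, 116, 115, 113, 114, 114, 116, 114, 116, 113, 115, 116, 116, 117, 115, 118, 115, 117, 119, 116, 117, 114, 118, 118, 116, 116, 118, 113, 114, 116, 118, 116, 118, 122, 28, 32, 32, 30]
361 [53, 50, 53, 53, 47, 115, 101, 210, 201, 202, 201, 216, 156, 114, 115, 116, 116, 117, 114, 119, 117, 117, 118, 117, 115, 119, 117, 118, 116, 117, 116, 117, 119, 118, 116, 117, 120, 118, 119, 117, 119, 120, 118, 119, 117, 120, 119, 119, 123, 31, 27, 31, 25]
363 [53, 53, 53, 53, 49, 88, 215, 205, 20, 9, 4, 99, 126, 80, 108, 115, 116, 115, 116, 116, 116, 115, 119, 116, 118, 117, 116, 118, 118, 113, 116, 118, 116, 118, 120, 118, 119, 117, 118, 119, 119, 119, 121, 119, 119, 119, 119, 119, 124, 34, 28, 29, 27]
365 [51, 53, 52, 52, 53, 71, 218, 32, 7, 13, 16, 74, 73, 74, 63, 116, 116, 117, 115, 116, 115, 116, 116, 119, 118, 117, 118, 118, 118, 118, 118, 118, 119, 117, 119, 118, 119, 118, 119, 119, 119, 119, 119, 121, 120, 120, 117, 119, 121, 41, 29, 32, 27]
```

Call:
arm_command:
  rows: [1, 0, -1.5, 0, 0, 0, 0, 1, 0, -3, 0, 0, 0, 0, 1, 0, -4.5, 0, 0, 0, 0, 1, 0, -5.4, 0, 0, 0, 0, 1, 0, -5.4, 0, 0, 0, 0, 1, 0, -5.4, 0, 0, 0, 0]

```text
clock: 15.42
tcp_pos: [0.5135, 0.0807, 0.0325]
tool_rot: [0.089, 0.996, 0.0, 0.0]
force: [-0.4, 0.2, 0.2]
finger_gap: 0.0003
grasp_force: 0.0
```

Call:
arm_command:
  rows: [1, 0, 1.2, 0, 0, 0, 0, 1, 0, 2.4, 0, 0, 0, 0, 1, 0, 3.2, 0, 0, 0, 0, 1, 0, 3.8, 0, 0, 0, 0, 1, 0, 4.3, 0, 0, 0, 0, 1, 0, 4.6, 0, 0, 0, 0, 1, 0, 4.8, 0, 0, 0, 0, 1, 0, 4.8, 0, 0, 0, 0]

```text
clock: 16.08
tcp_pos: [0.5207, 0.1278, 0.032]
tool_rot: [0.087, 0.996, -0.001, -0.001]
force: [-2.8, -4.2, 1.4]
finger_gap: 0.0005
grasp_force: 2.5
```

Call:
arm_command:
  rows: [1, 0, 0.3, 0, 0, 0, 0, 1, 0, 0.6, 0, 0, 0, 0, 1, 0, 0.6, 0, 0, 0, 0]

```text
clock: 16.33
tcp_pos: [0.5214, 0.1302, 0.032]
tool_rot: [0.087, 0.996, -0.004, -0.001]
force: [-4.0, -15.1, 4.3]
finger_gap: 0.0002
grasp_force: 7.4
```

Run:
```python
import sys;sys.argv=["","p6"]
exec(open("pad.py").read())
for r in (359,361,363,365):
    g=d["color"][r,70:125].astype(int).sum(1);print(r,(g//3).tolist()[::])
```

```text
t 16.33 jig mm [-130.6   89.2] z 32.0 toolx-jigx deg 180.26 F jig [ -1.3 -15.6] 4.3
crop 0 335 scale 2.7210884353741496
359 [52, 56, 49, 52, 54, 51, 52, 51, 46, 80, 116, 114, 113, 115, 113, 114, 114, 115, 114, 115, 113, 114, 114, 115, 114, 117, 114, 115, 114, 114, 115, 116, 114, 114, 116, 116, 113, 116, 114, 116, 115, 113, 116, 116, 116, 116, 115, 117, 117, 115, 115, 116, 115, 117, 116]
361 [52, 55, 47, 50, 50, 45, 48, 46, 49, 45, 117, 118, 116, 115, 115, 115, 114, 115, 115, 115, 116, 115, 115, 116, 116, 113, 113, 115, 116, 116, 116, 115, 115, 117, 115, 114, 117, 117, 116, 115, 115, 115, 117, 118, 117, 118, 118, 117, 117, 117, 119, 116, 117, 117, 117]
363 [56, 29, 17, 16, 14, 15, 8, 15, 16, 58, 70, 83, 83, 83, 90, 117, 115, 115, 114, 116, 113, 116, 115, 115, 114, 115, 116, 114, 114, 117, 116, 116, 117, 116, 116, 117, 115, 118, 116, 117, 117, 115, 116, 117, 116, 120, 116, 116, 118, 119, 117, 117, 118, 117, 117]
365 [7, 9, 14, 8, 10, 12, 5, 34, 75, 74, 74, 75, 70, 66, 54, 96, 115, 114, 114, 115, 114, 113, 116, 115, 115, 114, 115, 114, 115, 114, 115, 116, 115, 116, 114, 113, 115, 113, 115, 114, 116, 116, 116, 117, 116, 115, 117, 116, 118, 116, 117, 116, 117, 118, 117]
```

Call:
arm_command:
  rows: [1, 0, -1.5, 0, 0, 0, 0, 1, 0, -3, 0, 0, 0, 0, 1, 0, -4.5, 0, 0, 0, 0, 1, 0, -5.4, 0, 0, 0, 0, 1, 0, -5.4, 0, 0, 0, 0, 1, 0, -5.4, 0, 0, 0, 0]

```text
clock: 16.88
tcp_pos: [0.5136, 0.0807, 0.0325]
tool_rot: [0.089, 0.996, 0.0, 0.0]
force: [-0.3, 0.1, -0.2]
finger_gap: 0.0002
grasp_force: 0.0
```

Call:
arm_command:
  rows: [1, 0, 0.8, 0, 0, 0, 0, 1, 0, 1.6, 0, 0, 0, 0, 1, 0, 2.3, 0, 0, 0, 0, 1, 0, 2.7, 0, 0, 0, 0, 1, 0, 2.9, 0, 0, 0, 0, 1, 0, 2.9, 0, 0, 0, 0]

```text
clock: 17.38
tcp_pos: [0.5167, 0.1088, 0.032]
tool_rot: [0.087, 0.996, -0.001, -0.002]
force: [-4.3, -3.8, 2.0]
finger_gap: 0.0006
grasp_force: 2.2
```

Call:
arm_command:
  rows: [1, 0, 0.2, 0, 0, 0, 0, 1, 0, 0.4, 0, 0, 0, 0, 1, 0, 0.4, 0, 0, 0, 0, 1, 0, 0.4, 0, 0, 0, 0]

```text
clock: 17.72
tcp_pos: [0.5171, 0.1125, 0.0319]
tool_rot: [0.088, 0.996, -0.001, -0.002]
force: [-3.9, -3.8, 3.3]
finger_gap: 0.0004
grasp_force: 2.4
```

Call:
arm_command:
  rows: [1, 0, 0.2, 0, 0, 0, 0, 1, 0, 0.4, 0, 0, 0, 0, 1, 0, 0.4, 0, 0, 0, 0, 1, 0, 0.4, 0, 0, 0, 0]

```text
clock: 18.05
tcp_pos: [0.5176, 0.1156, 0.0319]
tool_rot: [0.088, 0.996, -0.002, -0.002]
force: [-5.8, -6.3, 4.3]
finger_gap: 0.0007
grasp_force: 3.7
```

```bash
python3 -c "
from h import *
from workcell import *
where(state())"
```

```text
t 18.05 jig mm [-131.8   74.2] z 31.9 toolx-jigx deg 180.17 F jig [-4.6 -7.3] 4.3
```

Call:
arm_command:
  rows: [1, 0, 0.2, 0, 0, 0, 0, 1, 0, 0.4, 0, 0, 0, 0, 1, 0, 0.5, 0, 0, 0, 0, 1, 0, 0.5, 0, 0, 0, 0]

```text
clock: 18.38
tcp_pos: [0.5183, 0.1199, 0.0318]
tool_rot: [0.088, 0.996, -0.003, -0.003]
force: [-5.2, -8.6, 4.1]
finger_gap: 0.0006
grasp_force: 5.0
```

Call:
arm_command:
  rows: [1, 0, 0.2, 0, 0, 0, 0, 1, 0, 0.4, 0, 0, 0, 0, 1, 0, 0.4, 0, 0, 0, 0, 1, 0, 0.4, 0, 0, 0, 0]

```text
clock: 18.72
tcp_pos: [0.5189, 0.1227, 0.0318]
tool_rot: [0.087, 0.996, -0.004, -0.003]
force: [-6.0, -11.9, 4.4]
finger_gap: 0.0007
grasp_force: 6.4
```

```bash
python3 -c "
from h import *
from workcell import *
where(state())"
```

```text
t 18.72 jig mm [-131.8   81.4] z 31.8 toolx-jigx deg 180.2 F jig [ -3.8 -12.8] 4.4
```

Run:
```python
from h import *
from workcell import *
d=snapshot("scene");o=np.load("scene0.npz")["color"]
a=d["color"][185:255,205:345];b=o[185:255,205:345]
cv2.imwrite("pics/sc7.png",cv2.resize(np.vstack([b,a])[:,:,::-1],(600,600),interpolation=cv2.INTER_CUBIC))
```

```text
(no output)
```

View pics/sc7.png

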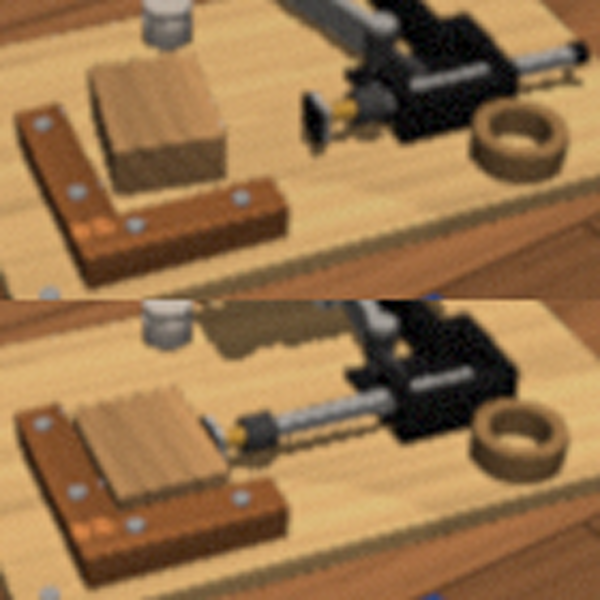

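The lower half shows the block tight in the corner and the pad (215,432) on its face. The brass stem is visibly shortened, about 21 px against 30 px free, so the pad is pressed in by roughly 5–7 mm. A small further squeeze will do.

Call:
arm_command:
  rows: [1, 0, 0.2, 0, 0, 0, 0, 1, 0, 0.3, 0, 0, 0, 0, 1, 0, 0.3, 0, 0, 0, 0, 1, 0, 0.3, 0, 0, 0, 0, 1, 0, 0.3, 0, 0, 0, 0, 1, 0, 0.3, 0, 0, 0, 0]

```text
clock: 19.27
tcp_pos: [0.5194, 0.1247, 0.0319]
tool_rot: [0.087, 0.996, -0.004, -0.003]
force: [-6.3, -13.7, 6.0]
finger_gap: 0.0006
grasp_force: 7.5
```

Run:
```python
from h import *
from workcell import *
where(state())
a=snapshot("scene")["color"];o=np.load("scene0.npz")["color"]
# brass extent along the rod: yellow saturated, sub-pixel rows
for im,(u0,u1,v0,v1) in ((o,(270,300,200,216)),(a,(245,275,207,224))):
    c=im[v0:v1,u0:u1].astype(int);s=c[:,:,0]-c[:,:,2];m=(s>90)&(c[:,:,0]>110)
    print((s.clip(0).max(0)).tolist(),m.sum())
```

```text
t 19.27 jig mm [-131.6   83.5] z 31.9 toolx-jigx deg 180.19 F jig [ -3.7 -14.6] 6.0
[103, 103, 104, 106, 102, 104, 104, 105, 104, 102, 104, 105, 103, 121, 129, 128, 124, 106, 51, 46, 48, 50, 43, 54, 72, 65, 38, 16, 7, 6] 172
[104, 105, 106, 106, 106, 105, 107, 106, 107, 104, 106, 106, 106, 119, 133, 127, 110, 106, 107, 106, 106, 106, 104, 106, 105, 105, 106, 107, 106, 106] 267
```

Run:
```python
from h import *
from workcell import *
d=snapshot("scene");o=np.load("scene0.npz")["color"];T=np.linalg.inv(d["T"])
def prof(im,ys,x=0,z=.04):
    w=np.c_[(O+(RJ@np.c_[np.full(len(ys),x),ys].T).T),np.full(len(ys),z),np.ones(len(ys))]@T.T
    u=(d["fx"]*w[:,0]/w[:,2]+d["cx"]).astype(np.float32);v=(d["fy"]*w[:,1]/w[:,2]+d["cy"]).astype(np.float32)
    return np.hstack([cv2.remap(im,u[None],v[None],1)[0]])
off=np.arange(-6,46,2)/1e3
A=prof(o,.015+off);B=prof(d["color"],-.060+off)
for k,a,b in zip(off*1e3,A,B):print(round(k),a.tolist(),b.tolist())
```

```text
-6 [51, 38, 27] [186, 138, 88]
-4 [19, 16, 11] [188, 141, 91]
-2 [4, 6, 5] [191, 143, 92]
0 [4, 1, 3] [195, 144, 92]
2 [11, 7, 9] [199, 147, 94]
4 [24, 21, 22] [191, 141, 90]
6 [48, 47, 46] [168, 123, 78]
8 [80, 76, 69] [116, 85, 61]
10 [110, 97, 80] [94, 79, 69]
12 [130, 105, 71] [101, 95, 88]
14 [146, 113, 59] [127, 112, 92]
16 [157, 118, 50] [148, 119, 75]
18 [157, 116, 43] [160, 122, 58]
20 [158, 118, 44] [167, 126, 52]
22 [160, 119, 46] [162, 119, 45]
24 [161, 119, 47] [152, 113, 46]
26 [157, 117, 50] [129, 99, 51]
28 [139, 105, 50] [89, 71, 49]
30 [99, 76, 46] [67, 60, 52]
32 [71, 61, 48] [59, 58, 57]
34 [57, 54, 52] [61, 60, 58]
36 [59, 57, 55] [61, 58, 58]
38 [61, 58, 58] [61, 57, 57]
40 [61, 57, 58] [61, 57, 56]
42 [56, 54, 52] [59, 55, 54]
44 [57, 55, 51] [60, 57, 55]
```

```bash
python3 -c "
from workcell import *
print(job_done())"
```

```text
the job is handed in; nothing more can be done
None
```

I handed the job in at about 19 s with the block against both fences and the trigger still held at about 15 N; I estimate the pad is pushed in 6–8 mm (from push force and camera, not measured directly), and the judge returned no verdict.

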